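Lock a sample tube in the hinged bench clamp

ROBOT

A 6-joint arm with a two-finger parallel gripper is mounted at the origin on the work surface. World frame = base frame: x ahead of the robot, y to its left, z up, the work surface at z = 0. Lengths are in m, angles in rad, forces in N, time in s.
With the tool pointing down it reaches from about 0.3 to 0.875 m from the base axis. Payload 6.4 kg.
Tool frame: the origin (TCP) lies midway between the tips of the shut fingers; the grasp point (between the pads) lies 19 mm behind it; z points along the fingers, y is the line along which they close (so a half turn about z gives the same grasp; the last joint's range is limited). The gripper opens to 85 mm and grips with 20 to 120 N. Pads are 22 mm wide; open, the fingers measure 114 mm over their backs; the gripper's body (76 mm by 85 mm) begins 54 mm behind the grasp point. The pads swing forward as they close: fully open they stand 13 mm farther back than shut.
Start: joints at [-1.427, 0.181, 1.607, -0, 1.354, -0.206], TCP at [0.197, -0.54, 0.231] pointing down, gripper open.
Joint ranges: [-2.99, 2.99], [-0.89, 2.07], [0.3, 2.58], [-1.14, 4.28], [0, 2.63], [-3.12, 3.12]. Speed limits (rad/s): [2.57, 2.57, 3.01, 3.14, 3.14, 3.14].

INTERFACE

Orientations are given as a unit quaternion [x, y, z, w].
In Python, from station import sensors, eyes, ticket gives the robot as it stands. The module is installed in compiled form; this text tells all that it offers.
- The arm moves only by the tool arm_command, never from a script. Its argument "deltas" is a list of rows, each a list of 6 numbers: the shift along the tool's x, y, z in units of 40 mm (1.0 is 40 mm), then the turn, a rotation vector about the tool's x, y, z in units of 5 degrees (1.0 is 5 degrees). A call has 1 to 5 rows; each row is the pose to reach, as a shift and turn from the pose commanded when the call began, along the tool's axes at that moment; what a row does not reach only later rows make up. A row lasts 1/8 s, in which the tool goes at most 62.5 mm and 10.7 degrees, less where a joint would pass 70% of its speed; a pose out of reach is approached as far as the arm can. A call with a gripper value outside its range is refused whole. "fingers" is the closure, from -1 (fully open) to 1 (shut), so that 0 is half open, set as the call begins (left out, the last holds). The fingers move at their own pace and stop on an object; "grip_force" is the grip in N (left out, the last holds). Time passes only in rows, so rows that repeat a pose let the fingers close. It gives the time, the measured TCP pose, the force, the opening and the grip force at its end, in the units of the state.
- sensors.get_obs(): the state, without advancing time (a new reading comes with each control period).
- eyes.camera(name): name is "scene" or "top" or "wrist"; returns the picture (480x640x3 uint8, blue, green, red); there is no depth.
- eyes.camera_model(name): a dict with "fov_y" (degrees; the focal length in pixels is half the picture's height over the tangent of half this angle, whatever the lens; pixels are square), "cx", "cy" (the principal point, pixels), "origin" and "attitude" of the camera in the world; the wrist camera has in their place "tool_from_camera" (4x4, takes a point from camera to tool coordinates, whose origin is the TCP and whose axes are the flange's). Camera axes: x right, y up, looking along -z (the intrinsics and any distortion apply to the point x, -y, -z); pixel columns grow to the right and rows downward; lengths in m; the calibration is good to about 2 mm. The wrist camera is an equidistant fisheye: a pixel r from the principal point sees the ray r / f radians off the axis. A picture is of the moment at which its call begins: read the wrist's pose just before it. camera_model takes no time and is no camera call.
- ticket.close_job(): hands the job in; it is judged then, once.
The state is a dict: "clock": time; "qpos": joint angles; "dq": joint speeds; "joint_efforts": joint torques, N m; "tool_pos": TCP position; "tcp_rot": TCP orientation; "ft_force": force on the tool from outside, world axes, zero at the start; "wrist_torque": the same for the moment, N m; "opening": opening from 0.0 (shut) to 1.0 (fully open); "gripper_force": force on a finger pad.
Only numpy, scipy, OpenCV 4.12 (cv2) and the standard library are available. Lean on these libraries where they do the work, as an engineer would, in place of code of your own. Each camera call takes 0.05 s, during which the arm holds its last target. There are 200 camera calls.

TASK

Take the green-capped sample tube out of the rack, keep it upright and stand it fully home in the round socket between the halves of the open bench clamp, then swing the clamp's loose half shut against the fixed half around the tube. Then take the locking pin from its wooden stand and push it down through the aligned holes of the clamp's lugs until its knob sits on the lug. Finally pinch the two orange pads between the fingers so that the halves are firmly pressed together, and finish while still squeezing; leave the two red-capped tubes, the mug and the bowl where they are.

Things in the scene. Friction and masses are not known exactly. Their poses are not given: they have to be found in the camera images.
- clamp: Bench clamp, fixed: grey base plate 176 (x) x 76 (y) x 16 mm, origin under its centre, z up. Blue fixed half on the +y side, bare-metal swinging half on the -y side; shut, they meet at y = 0. Each half is 22 mm thick in y, z 18 to 54 mm, x -44 to +55 mm, with a 29 mm wide, 14 mm deep recess for the tube at x = +10 mm. Lugs at the -x end.
- clamp_socket (a point): Centre of the floor of the tube socket in the clamp's base: a round hole 27 mm across, 12 mm deep, its mouth 12 mm above this point; clamp frame (10, 0, 4) mm. A tube standing home has its origin here and its top 84 mm above.
- clamp_pinhole (a point): Centre of the pin hole's mouth on top of the upper blue lug, clamp frame (-62, 0, 54) mm; vertical 12 mm hole, 2 mm chamfer. Lugs are 36 x 36 x 10 mm, x -80 to -44 mm: blue at z 20-30 and 44-54 mm (y -14 to +22), the swinging half's at z 32-42 mm comes between them when shut. Pin home: tip 35 mm below this point, knob resting on the lug.
- clamp_hinge (a point): Point on the vertical hinge axis of the swinging half, clamp frame (65, 0, 36) mm; a steel barrel of 9 mm radius, top at 58 mm.
- swing_half (a joint): Angle of the bare-metal swinging half: 0 = shut against the fixed half (a hard stop), grows up to 1.2 rad as its -x end swings out towards the clamp's -y side, turning counter-clockwise seen from above about the hinge. Its hinge friction, 0.12 N m, holds it wherever it is left; no spring.
- swing_pad: Orange grip pad on the outer face of the swinging half, 44 long x 4 thick x 26 mm high. Origin: middle of the face where it joins the half; its outer face is 4 mm from here along the pad's own -y. x along the half (+x to the hinge), z up. Shut, the origin is at clamp frame (-20, -22, 39) mm.
- fixed_pad: Orange grip pad on the outer face of the blue fixed half, same size, its outer face 4 mm from the origin along the clamp's +y; origin at clamp frame (-20, 22, 39) mm. With the clamp shut the two pads' outer faces are 52 mm apart.
- rack: White tube rack, fixed: block 180 (x) x 56 (y) x 42 mm high, three round holes 27 mm across and 30 mm deep in a row at x = -58, 0, +58 mm. Origin: centre of its underside.
- green_tube: The tube to clamp: clear, 25 mm diameter, 84 mm tall overall, with a green cap 28 mm in diameter that takes its upper 18 mm; about 40 g. Origin: centre of its flat underside; z up along the tube. It starts in any one of the three rack holes, its underside 12 mm above the table.
- red_tube_a: A same-sized tube with a red cap in another rack hole; leave it there. Origin: centre of its underside.
- red_tube_b: Another red-capped tube in the rack; leave it there. Origin: centre of its underside.
- pin: Locking pin: steel shaft 10 mm in diameter, 35 mm long with a tapered tip, under a black round knob 22 mm in diameter and 32 mm tall; about 70 g. Origin: centre of the tip; z up the pin, the knob's underside at 35 mm, its top at 67 mm. It starts upright in the stand, its knob resting on the stand's top.
- pin_stand: Light wooden block 46 x 46 x 44 mm high, fixed, with a 12 mm hole through its middle for the pin. Origin: centre of its underside.
- mug: Amber glass mug, 80 mm in diameter, 85 mm tall, handle at its +y; a bystander. Origin: centre of its underside.
- bowl: White bowl, 120 mm in diameter, 45 mm tall; a bystander. Origin: centre of its underside.
Things that resemble listed ones, but are neither listed nor needed, are in the scene too. Leave any blue look-alike of the green_tube alone.

How it is judged:
By the outcome, as a careful person would: the job done as asked, in the order asked, and still so for the second after the job is handed in, while the arm keeps its last pose, push and grip.
It also fails if it takes over 67 s, if anything falls off the work surface, if the arm or the gripper's body presses on something with over 40 N, if the wrist force passes 120 N, or if a joint passes its speed limit or range.

## Working session

There is one attempt and no reset: what is moved stays moved. The work goes in short steps, Python scripts to look and compute and a tool call to move; the robot and the scene stay as the last step left them, time stands still between calls to the robot, and variables do not carry over. Pictures are saved under pics/ and viewed, at most 10 in all, crops included, and the job is handed in when it is done.

Besides the shell and the picture viewer there is one more tool, called after "Emit:" as a command line: name --pt "numbers of a row" for each row, then --argument value for the rest. arm_command: Moves the arm, as the interface text tells. Its arguments: {"type":"object","properties":{"deltas":{"type":"array","items":{"type":"array","items":{"type":"number"}}},"fingers":{"type":"number"},"grip_force":{"type":"number"}},"required":["deltas"]}

```bash
mkdir -p pics; python3 - <<'E'
from station import sensors, eyes
import cv2,json
o=sensors.get_obs();print({k:(v.tolist() if hasattr(v,'tolist') else v) for k,v in o.items()})
for n in("scene","top","wrist"):
    print(n,eyes.camera_model(n))
for n in("scene","top"):
    cv2.imwrite(f"pics/{n}0.png",eyes.camera(n))
E
```

```text
{'clock': 0.0, 'qpos': [-1.4272796042376503, 0.18154678235103372, 1.6079889971514019, -2.1379546657772092e-05, 1.3538272716220636, -0.20632497764828525], 'dq': [0.0012755152162848135, 0.0018414685539892312, -0.0007128517912651305, -0.0018175119382167427, 0.00028324263032814575, -0.002729293362475061], 'joint_efforts': [4.638751420316112e-05, -44.488205909729004, -35.13341546058655, -0.00033154380616906565, 0.009232379961758852, -1.1023032300272462e-05], 'tool_pos': [0.19699643444429296, -0.5396122173891712, 0.23039012616553883], 'tcp_rot': [0.9847395285100213, 0.17403240302965103, 1.736236434361973e-05, -0.0008850899018839662], 'ft_force': [0.07698255055006199, 0.06568390352299759, -0.3188462833536798], 'wrist_torque': [0.006313538113005807, 0.01311295575683617, -0.014117372343692045], 'gripper_force': 0.0, 'opening': 0.9948613425058064}
scene {'fov_y': 52.4282448562104, 'cx': 317.0724812613643, 'cy': 232.69544589181933, 'origin': array([1.06837191, 0.53328154, 0.79891857]), 'attitude': array([0.12355858, 0.34749265, 0.87449977, 0.31501158])}
top {'fov_y': 53.6423423435642, 'cx': 321.4880944763814, 'cy': 234.22336932172612, 'origin': array([ 0.52687687, -0.00752428,  1.18814039]), 'attitude': array([ 0.02285505, -0.02862043, -0.7014813 ,  0.7117461 ])}
wrist {'fov_y': 65.70646984690485, 'cx': 313.8350503615224, 'cy': 244.61932569513516, 'tool_from_camera': array([[-1.05934621e-03,  9.61578762e-01,  2.74527161e-01,
         7.01496205e-02],
       [ 9.99999411e-01,  1.08354797e-03,  6.34868859e-05,
         1.32013992e-03],
       [-2.36415707e-04,  2.74527067e-01, -9.61579343e-01,
        -1.42922850e-01],
       [ 0.00000000e+00,  0.00000000e+00,  0.00000000e+00,
         1.00000000e+00]])}
```

View pics/top0.png

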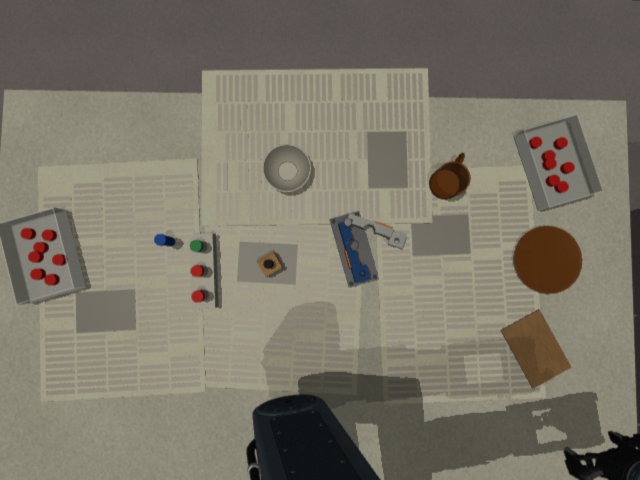

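View pics/scene0.png

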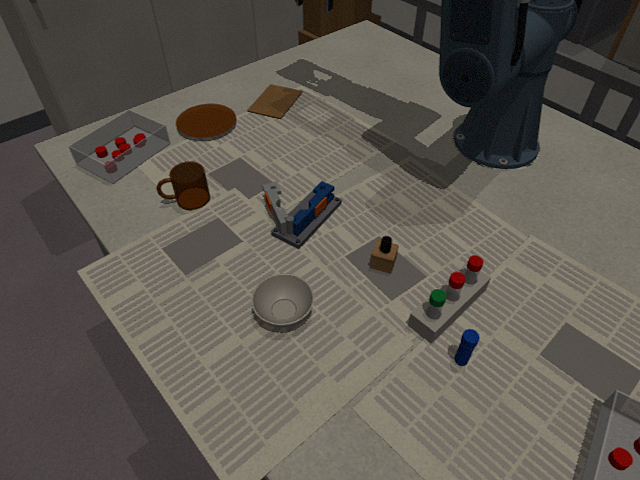

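The top view shows the clamp around (354,250), opened with its hinge at the top near (350,218). The pin stand is at (270,264), the green cap at (197,246), the red caps at (198,271) and (198,296), and the blue decoy at (163,240). Next I'll enlarge these areas.

```bash
python3 - <<'E'
import cv2,numpy as np
t=cv2.imread("pics/top0.png");s=cv2.imread("pics/scene0.png")
def c(i,x,y,w,h,k): return cv2.resize(i[y:y+h,x:x+w],None,fx=k,fy=k,interpolation=cv2.INTER_CUBIC)
a=np.hstack([c(t,325,205,85,85,4.7059)[:400,:400],c(t,180,225,100,100,4)])
b=np.hstack([c(s,255,175,100,75,4),c(s,370,225,100,75,4)])[:200*2]
print(a.shape,b.shape)
cv2.imwrite("pics/c1.png",a)
cv2.imwrite("pics/c2.png",b)
E
```

```text
(400, 800, 3) (300, 800, 3)
```

View pics/c1.png

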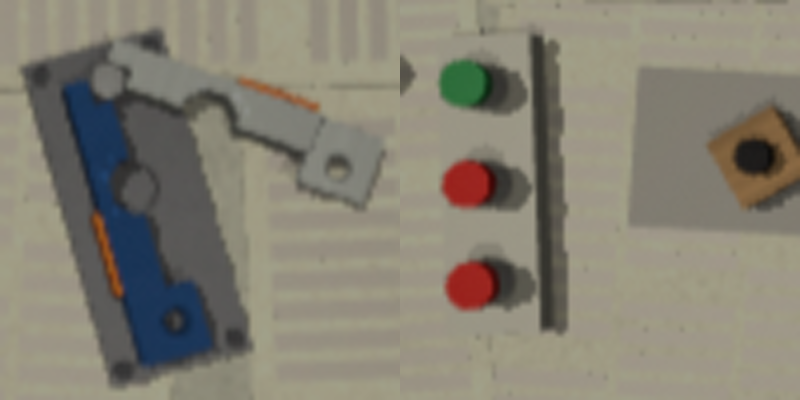

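The crop shows these points:
- **Clamp:** hinge barrel (110,82), socket (135,188), blue lug hole (176,321), swing lug hole (340,166), and all four base corners.
- **Other items:** green cap (465,83), knob (755,155), and red caps at (468,184) and (471,286).

```bash
cat >h.py <<'E'
import numpy as np
from scipy.spatial.transform import Rotation as R
from station import sensors, eyes
def ray(n,px,obs=None):
    m=eyes.camera_model(n);f=240/np.tan(np.radians(m['fov_y']/2))
    d=np.array([px[0]-m['cx'],px[1]-m['cy']])/f
    if n=='wrist':
        r=np.linalg.norm(d);s=np.sin(r)/r if r>1e-9 else 1
        v=np.array([d[0]*s,-d[1]*s,-np.cos(r)])
        T=m['tool_from_camera'];Q=R.from_quat(obs['tcp_rot'])
        return np.array(obs['tool_pos'])+Q.apply(T[:3,3]),Q.apply(T[:3,:3]@v)
    return m['origin'],R.from_quat(m['attitude']).apply([d[0],-d[1],-1])
def at(n,px,z,obs=None):
    o,v=ray(n,px,obs);return o+v*(z-o[2])/v[2]
def proj(p,obs):
    m=eyes.camera_model('wrist');f=240/np.tan(np.radians(m['fov_y']/2));T=m['tool_from_camera']
    q=R.from_quat(obs['tcp_rot']).inv().apply(np.array(p)-obs['tool_pos'])
    c=T[:3,:3].T@(q-T[:3,3]);x=np.array([c[0],-c[1]]);th=np.arctan2(np.linalg.norm(x),-c[2])
    return np.array([m['cx'],m['cy']])+f*th*x/np.linalg.norm(x)
def fit(loc,w):
    loc=np.array(loc)[:,:2];w=np.array(w)[:,:2]
    a=loc@[1,1j];b=w@[1,1j];k=np.vdot(a-a.mean(),b-b.mean());th=np.angle(k)
    t=b.mean()-np.exp(1j*th)*a.mean();r=b-np.exp(1j*th)*a-t
    return th,np.array([t.real,t.imag]),np.abs(r)
E
python3 - <<'E'
from h import *
np.set_printoptions(precision=4,suppress=True)
C=lambda x,y:(325+x/4.7059,205+y/4.7059)
D=lambda x,y:(180+(x-400)/4,225+y/4)
W=[at('top',C(110,82),.058),at('top',C(135,188),.016),at('top',C(176,321),.054)]+[at('top',C(*p),.016) for p in((22,68),(158,30),(250,348),(112,385))]
L=[(.065,0),(.01,0),(-.062,0),(.088,.038),(.088,-.038),(-.088,-.038),(-.088,.038)]
th,t,r=fit(L,W);print(np.array(W));print('clamp',th,np.degrees(th),t,r)
sl=at('top',C(340,166),.042)
h=t+[.065*np.cos(th),.065*np.sin(th)]
d=sl[:2]-h;print('swing',sl,np.linalg.norm(d),np.arctan2(d[1],d[0])-th-np.pi)
for n,p in dict(green=(465,83),ra=(468,184),rb=(471,286)).items(): print(n,at('top',D(*p),.096))
print('pin',at('top',D(755,155),.076))
print('stand',[at('top',D(*p),.044) for p in((707,147),(777,105),(747,209))])
E
```

```text
[[ 0.6386 -0.0801  0.058 ]
 [ 0.587  -0.0965  0.016 ]
 [ 0.518  -0.115   0.054 ]
 [ 0.6495 -0.0363  0.016 ]
 [ 0.6708 -0.1079  0.016 ]
 [ 0.5041 -0.1575  0.016 ]
 [ 0.4839 -0.0854  0.016 ]]
clamp 0.2861460440076077 16.39496064600064 [ 0.5771 -0.0975] [0.0012 0.0019 0.0004 0.0013 0.0019 0.0015 0.002 ]
swing [ 0.5986 -0.2     0.042 ] 0.1275745310133713 -5.324444055513236
green [0.5758 0.2715 0.096 ]
ra [0.518  0.2678 0.096 ]
rb [0.4601 0.2642 0.096 ]
pin [0.5371 0.1062 0.076 ]
stand [array([0.5418, 0.1384, 0.044 ]), array([0.5676, 0.0969, 0.044 ]), array([0.505 , 0.1135, 0.044 ])]
```

View pics/c2.png

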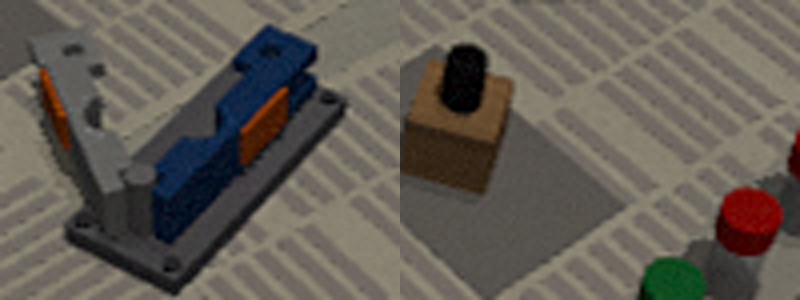

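The scene crop agrees with the layout: the pin stands upright in its stand and the clamp's swing half is open. The fit residuals are 2 mm or less, and the swing angle is about 0.96 rad. I'll write a delta helper and set out for the green tube.

```bash
cat >>h.py <<'E'
def goto(p,yaw,quiet=False):
    o=sensors.get_obs();Q=R.from_quat(o['tcp_rot'])
    T=R.from_matrix(np.array([[np.cos(yaw),np.sin(yaw),0],[np.sin(yaw),-np.cos(yaw),0],[0,0,-1]]))
    d=Q.inv().apply(np.array(p)-o['tool_pos'])/.04;r=np.degrees((Q.inv()*T).as_rotvec())/5
    print('t',round(o['clock'],2),'pos',np.round(o['tool_pos'],4),'yaw',round(np.arctan2(*Q.apply([1,0,0])[[1,0]]),4),'F',np.round(o['ft_force'],1),'open',round(o['opening'],3),'gf',round(o['gripper_force'],1))
    print('delta',np.round(d,3),np.round(r,3))
E
python3 -c "
from h import *
goto([.5758,.2715,.2],.063)"
```

```text
t 0.1 pos [ 0.197  -0.5397  0.2305] yaw 0.3498 F [-0.9 -0.3  0.7] open 1.004 gf 0.0
delta [ 15.846 -15.805   0.791] [-1.700e-02 -1.000e-03  3.286e+00]
```

Emit:
arm_command --pt "1.1 -1.1 0 0 0 1.5" --pt "2.2 -2.2 0 0 0 3.3" --pt "3.3 -3.3 0 0 0 3.3" --pt "4.4 -4.4 0 0 0 3.3" --pt "5.5 -5.5 0 0 0 3.3" --fingers -0.2 --grip_force 40

```text
clock: 0.72
tool_pos: [0.3287, -0.2561, 0.2311]
tcp_rot: [1.0, 0.031, 0.0, -0.0]
ft_force: [0.8, -0.3, 0.1]
opening: 0.599
gripper_force: 0.0
```

```bash
python3 -c "
from h import *
goto([.5758,.2715,.2],.063)"
```

```text
t 0.72 pos [ 0.3287 -0.2561  0.2311] yaw 0.0612 F [ 0.8 -0.3  0.1] open 0.599 gf 0.0
delta [  6.973 -12.789   0.78 ] [-0.002 -0.002 -0.021]
```

Emit:
arm_command --pt "0.75 -1.35 0.1 0 0 0" --pt "1.5 -2.7 0.2 0 0 0" --pt "2.2 -4.1 0.3 0 0 0" --pt "2.9 -5.4 0.4 0 0 0" --pt "3.7 -6.7 0.4 0 0 0"

```text
clock: 1.35
tool_pos: [0.4596, 0.0206, 0.2149]
tcp_rot: [1.0, 0.031, -0.0, 0.0]
ft_force: [1.7, -0.7, -0.6]
opening: 0.599
gripper_force: 0.0
```

Emit:
arm_command --pt "0.75 -1.35 0.1 0 0 0" --pt "1.5 -2.7 0.2 0 0 0" --pt "2.2 -4.1 0.3 0 0 0" --pt "2.9 -5.4 0.4 0 0 0" --pt "3.27 -6.07 0.4 0 0 0"

```text
clock: 1.98
tool_pos: [0.5749, 0.2717, 0.198]
tcp_rot: [0.999, 0.032, -0.001, 0.0]
ft_force: [0.7, -0.9, 0.2]
opening: 0.598
gripper_force: 0.0
```

```bash
python3 - <<'E'
from h import *
import cv2
goto([.5758,.2715,.2],.063)
o=sensors.get_obs();im=eyes.camera('wrist');cv2.imwrite('pics/w1.png',im)
h=cv2.cvtColor(im,cv2.COLOR_BGR2HSV);m=cv2.inRange(h,(45,80,30),(85,255,255))
n,_,st,ce=cv2.connectedComponentsWithStats(m)
for i in range(1,n):
    if st[i,4]>100: print(st[i],ce[i],at('wrist',ce[i],.096,o))
print(proj([.5758,.2715,.096],o))
E
```

```text
t 1.98 pos [0.5749 0.2717 0.198 ] yaw 0.0642 F [ 0.7 -0.9  0.2] open 0.598 gf 0.0
delta [ 0.021  0.007 -0.051] [-0.     0.018  0.013]
[ 292  216   40   44 1356] [311.99631268 237.68141593] [0.58028024 0.27221013 0.096     ]
[312.62735286 244.05163561]
```

View pics/w1.png

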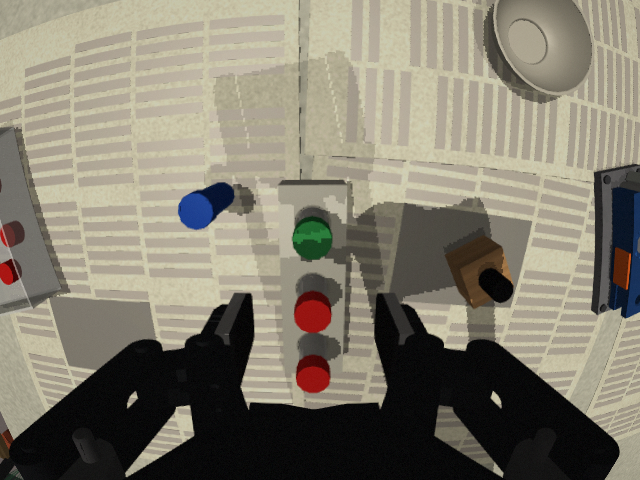

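The wrist view puts the green cap at (312,240), within 2 mm of the estimate. Both reds sit in line below it, and the blue decoy is clear of the fingers. Now I'll go down and grip the cap.

Emit:
arm_command --pt "0.04 0 1.1 0 0 0" --pt "0.04 0 2.2 0 0 0" --pt "0.04 0 3.0 0 0 0" --pt "0.04 0 3.3 0 0 0" --pt "0.04 0 3.3 0 0 0"

```text
clock: 2.65
tool_pos: [0.5763, 0.2688, 0.0668]
tcp_rot: [1.0, 0.031, -0.001, 0.0]
ft_force: [0.0, 0.2, -0.0]
opening: 0.596
gripper_force: 0.0
```

Emit:
arm_command --pt "0 0 0 0 0 0" --pt "0 0 0 0 0 0" --pt "0 0 0 0 0 0" --pt "0 0 0 0 0 0" --fingers 1 --grip_force 40

```text
clock: 3.15
tool_pos: [0.578, 0.2697, 0.0692]
tcp_rot: [1.0, 0.031, 0.002, -0.001]
ft_force: [0.1, 1.7, 6.4]
opening: 0.301
gripper_force: 39.5
```

Emit:
arm_command --pt "0 0 -0.4 0 0 0" --pt "0 0 -1.2 0 0 0" --pt "0 0 -2.2 0 0 0" --pt "0 0 -3.4 0 0 0" --pt "0 0 -4.0 0 0 0"

```text
clock: 3.78
tool_pos: [0.5776, 0.269, 0.2317]
tcp_rot: [1.0, 0.031, 0.002, -0.0]
ft_force: [0.5, -0.6, -1.0]
opening: 0.303
gripper_force: 39.3
```

```bash
python3 - <<'E'
from h import *
import cv2
th=.2861;c=np.array([.5771,-.0975]);s=c+.01*np.array([np.cos(th),np.sin(th)]);print(s)
goto([*s,.2],th)
o=sensors.get_obs();im=eyes.camera('wrist');cv2.imwrite('pics/w2.png',im)
E
```

```text
[ 0.58669352 -0.09467787]
t 3.77 pos [0.5776 0.269  0.2317] yaw 0.0618 F [ 0.5 -0.6 -1. ] open 0.303 gf 39.3
delta [-0.339  9.088  0.789] [ 0.004 -0.05  -2.57 ]
```

View pics/w2.png

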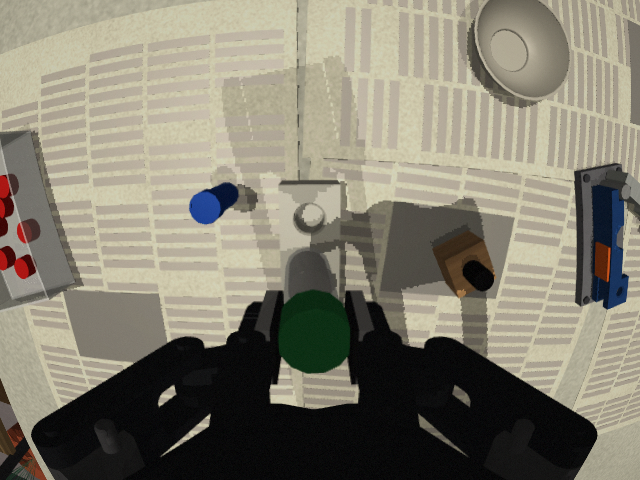

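The tube is held. The cap is between the fingers at about (316,335), and the empty rack hole shows at (309,216). The wrist view of that hole will give the tube's offset from the TCP without calibration bias.

```bash
python3 - <<'E'
from h import *
import cv2
im=cv2.imread('pics/w2.png')
a=cv2.resize(im[195:240,285:345],None,fx=6.5,fy=6.5,interpolation=cv2.INTER_CUBIC)
b=cv2.resize(np.clip(im[280:380,260:370].astype(float)*2.5,0,255).astype('uint8'),None,fx=3.6,fy=3.6,interpolation=cv2.INTER_CUBIC)
c=np.zeros((360,800,3),'uint8');c[:a.shape[0],:a.shape[1]]=a;c[:360,400:400+b.shape[1]]=b[:360]
cv2.imwrite('pics/w2c.png',c)
E
```

```text
(no output)
```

View pics/w2c.png

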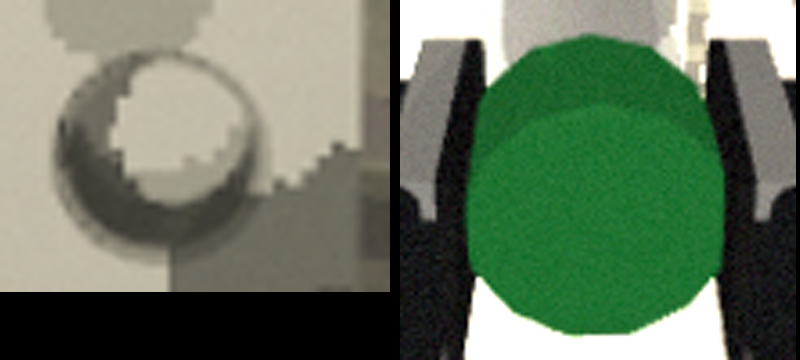

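Emit:
arm_command --pt "-0.04 1.4 0 0 0 -1" --pt "-0.1 2.8 0 0 0 -2" --pt "-0.16 4.2 0 0 0 -2.57" --pt "-0.22 5.6 0 0 0 -2.57" --pt "-0.34 7.0 0 0 0 -2.57"

```text
clock: 4.45
tool_pos: [0.5796, -0.0132, 0.227]
tcp_rot: [0.99, 0.143, -0.0, 0.0]
ft_force: [1.0, 0.3, 0.4]
opening: 0.301
gripper_force: 39.4
```

The hole's centre is at about (309.3,218.7), and the cap's top centre at (314.2,340.8). Next I'll go over the socket and look from there.

Emit:
arm_command --pt "0.2 1.0 0 0 0 0" --pt "0.4 1.8 0 0 0 0" --pt "0.7 2.06 0 0 0 0" --pt "0.7 2.06 0 0 0 0"

```text
clock: 4.95
tool_pos: [0.6303, -0.0833, 0.2266]
tcp_rot: [0.99, 0.142, -0.001, -0.0]
ft_force: [-0.2, -0.4, -0.9]
opening: 0.304
gripper_force: 39.4
```

```bash
python3 - <<'E'
from h import *
import cv2
np.set_printoptions(precision=4,suppress=True)
o2=dict(tool_pos=np.array([.5776,.269,.2317]),tcp_rot=R.from_quat([1,.031,.002,0]).as_quat())
h=at('wrist',(309.3,218.7),.042,o2);print('hole',h)
g=np.array([.578,.2697,.0692]);a=.062
def tool(d,yaw): return np.array([d[0]*np.cos(yaw)+d[1]*np.sin(yaw), d[0]*np.sin(yaw)-d[1]*np.cos(yaw)])
print('tube in tool via hole',tool((h-g)[:2],a))
for ht in(.026,.028,.030):
    c=at('wrist',(314.2,340.8),.2317+ht,o2);print('via cap',ht,tool((c-o2['tool_pos'])[:2],a))
goto([.58669,-.09468,.23],.2861)
im=eyes.camera('wrist');cv2.imwrite('pics/w3.png',im)
o=sensors.get_obs()
for p in([.5867,-.0947,.016],):
    q=proj(p,o);print(q)
x,y=q.astype(int)
cv2.imwrite('pics/w3c.png',cv2.resize(im[y-55:y+45,x-80:x+80],None,fx=5,fy=5,interpolation=cv2.INTER_CUBIC));print(x-80,y-55)
E
```

```text
hole [0.5781 0.2719 0.042 ]
tube in tool via hole [ 0.0002 -0.0022]
via cap 0.026 [0.0005 0.0014]
via cap 0.028 [0.0017 0.0014]
via cap 0.03 [0.0029 0.0014]
t 4.95 pos [ 0.6303 -0.0833  0.2266] yaw 0.2849 F [-0.2 -0.4 -0.9] open 0.304 gf 39.4
delta [-1.127 -0.033 -0.083] [-0.005  0.015 -0.014]
[312.3231 257.9195]
232 202
```

View pics/w3c.png

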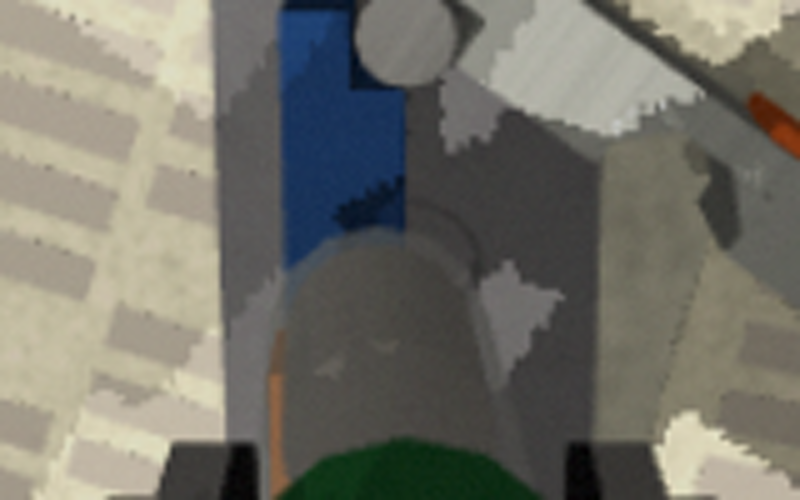

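The view shows the hinge barrel at crop (407,40), the blue half's inner face at crop x=405, and the base edges at about 220 and 598. The tube looks laterally aligned, but the tool has gone about 45 mm too far in +x. I'll work out the target with the wrist camera alone.

```bash
python3 - <<'E'
from h import *
np.set_printoptions(precision=4,suppress=True)
o=sensors.get_obs();th=.2861
P=lambda x,y:(232+x/5,202+y/5)
def tool(w):
    return R.from_quat(o['tcp_rot']).inv().apply(w-o['tool_pos'])
for n,p,z in(('hinge',(407,40),.058),('inner a',(405,110),.054),('inner b',(405,220),.054),('edgeL',(222,330),.016),('edgeR',(598,330),.016),('sockR',(482,262),.016),('sockTop',(412,203),.016)):
    w=at('wrist',P(*p),z,o);print(n,w,tool(w))
print(tool(np.array([.58669,-.09468,.016])),o['tool_pos'],o['clock'])
# pinned top estimate of hinge
print(.5771+.065*np.cos(th),-.0975+.065*np.sin(th))
E
```

```text
hinge [ 0.6413 -0.0799  0.058 ] [0.012  0.0009 0.1686]
inner a [ 0.6286 -0.0833  0.054 ] [-0.0012  0.0006  0.1726]
inner b [ 0.6095 -0.0889  0.054 ] [-0.0211  0.0005  0.1727]
edgeL [ 0.5661 -0.0628  0.016 ] [-0.0553 -0.0367  0.2107]
edgeR [ 0.5875 -0.1359  0.016 ] [-0.0554  0.0395  0.2107]
sockR [ 0.5947 -0.1091  0.016 ] [-0.0409  0.0158  0.2107]
sockTop [ 0.6026 -0.0922  0.016 ] [-0.0286  0.0018  0.2107]
[-0.0446 -0.0003  0.2107] [ 0.6299 -0.0825  0.2266] 5.0
0.6394578669303268 -0.07915616092799406
```

Emit:
arm_command --pt "-0.6 0 0.4 0 0 0" --pt "-1.09 0 1.2 0 0 0" --pt "-1.09 0 2.2 0 0 0" --pt "-1.09 0 2.7 0 0 0" --pt "-1.09 0 2.7 0 0 0"

```text
clock: 5.62
tool_pos: [0.5875, -0.0938, 0.118]
tcp_rot: [0.99, 0.143, -0.001, -0.001]
ft_force: [-0.7, 0.1, -1.0]
opening: 0.309
gripper_force: 39.4
```

```bash
python3 - <<'E'
from h import *
np.set_printoptions(precision=4,suppress=True)
# target = .6299,-.0825 shifted -.0436 along tool x
o=sensors.get_obs();x=R.from_quat(o['tcp_rot']).apply([1,0,0])
t=np.array([.6299,-.0825])-.0436*np.array([np.cos(.2861),np.sin(.2861)]);print(t,x)
goto([*t,.06],.2861)
E
```

```text
[ 0.5881 -0.0948] [ 0.9591  0.2829 -0.0027]
t 5.62 pos [ 0.5875 -0.0938  0.118 ] yaw 0.2868 F [-0.7  0.1 -1. ] open 0.309 gf 39.4
delta [0.011 0.031 1.45 ] [-0.023  0.031  0.008]
```

Emit:
arm_command --pt "0.01 0.02 0.3 0 0 0" --pt "0.01 0.02 0.6 0 0 0" --pt "0.01 0.02 0.9 0 0 0" --pt "0.01 0.02 0.9 0 0 0"

```text
clock: 6.12
tool_pos: [0.5891, -0.096, 0.0822]
tcp_rot: [0.99, 0.143, -0.0, 0.0]
ft_force: [1.4, -3.9, -2.5]
opening: 0.305
gripper_force: 39.4
```

Emit:
arm_command --pt "0 0 0.15 0 0 0" --pt "0 0 0.25 0 0 0" --pt "0 0 0.35 0 0 0" --pt "0 0 0.35 0 0 0"

```text
clock: 6.62
tool_pos: [0.5893, -0.0959, 0.0689]
tcp_rot: [0.99, 0.143, 0.0, 0.0]
ft_force: [1.9, -5.3, -1.8]
opening: 0.299
gripper_force: 39.4
```

```bash
python3 - <<'E'
from h import *
goto([.5881,-.0948,.06],.2861)
E
```

```text
t 6.62 pos [ 0.5893 -0.0959  0.0689] yaw 0.2861 F [ 1.9 -5.3 -1.8] open 0.299 gf 39.4
delta [-0.021 -0.034  0.222] [0.01  0.001 0.   ]
```

Emit:
arm_command --pt "0 0.02 0.1 0 0 0" --pt "0 0.02 0.2 0 0 0" --pt "0 0.02 0.28 0 0 0" --pt "0 0.02 0.28 0 0 0"

```text
clock: 7.12
tool_pos: [0.5915, -0.0961, 0.061]
tcp_rot: [0.99, 0.143, 0.002, 0.001]
ft_force: [-1.2, -1.9, 17.9]
opening: 0.302
gripper_force: 42.0
```

Emit:
arm_command --pt "0 0 0 0 0 0" --pt "0 0 0 0 0 0" --pt "0 0 -0.2 0 0 0" --pt "0 0 -1.2 0 0 0" --pt "0 0 -2.4 0 0 0" --fingers -0.2

```text
clock: 7.75
tool_pos: [0.5883, -0.0955, 0.154]
tcp_rot: [0.99, 0.143, -0.001, -0.001]
ft_force: [0.8, -0.2, 0.0]
opening: 0.598
gripper_force: 0.0
```

```bash
python3 - <<'E'
from h import *
import cv2
o=sensors.get_obs();im=eyes.camera('wrist');cv2.imwrite('pics/w4.png',im)
goto([.5881,-.0948,.06],.2861)
x,y=proj([.5881,-.0948,.088],o).astype(int)
h=cv2.cvtColor(im,cv2.COLOR_BGR2HSV);m=cv2.inRange(h,(45,80,20),(85,255,255))
n,_,st,ce=cv2.connectedComponentsWithStats(m)
for i in range(1,n):
    if st[i,4]>100: print(st[i],ce[i],at('wrist',ce[i],.088,o))
x0,y0=x-100,y-90;x0=max(0,x0);y0=max(0,y0)
c=im[y0:y0+150,x0:x0+200];cv2.imwrite('pics/w4c.png',cv2.resize(np.clip(c*1.4,0,255).astype('uint8'),None,fx=4,fy=4,interpolation=cv2.INTER_CUBIC));print(x,y,x0,y0)
E
```

```text
t 7.8 pos [ 0.5926 -0.0969  0.1623] yaw 0.2865 F [ 4.2 -1.4  4.2] open 0.595 gf 0.0
delta [-0.111 -0.094  2.557] [ 0.055 -0.079  0.004]
[ 289  231   47   50 1852] [312.10259179 255.79589633] [ 0.59178657 -0.09462132  0.088     ]
310 261 210 171
```

View pics/w4c.png

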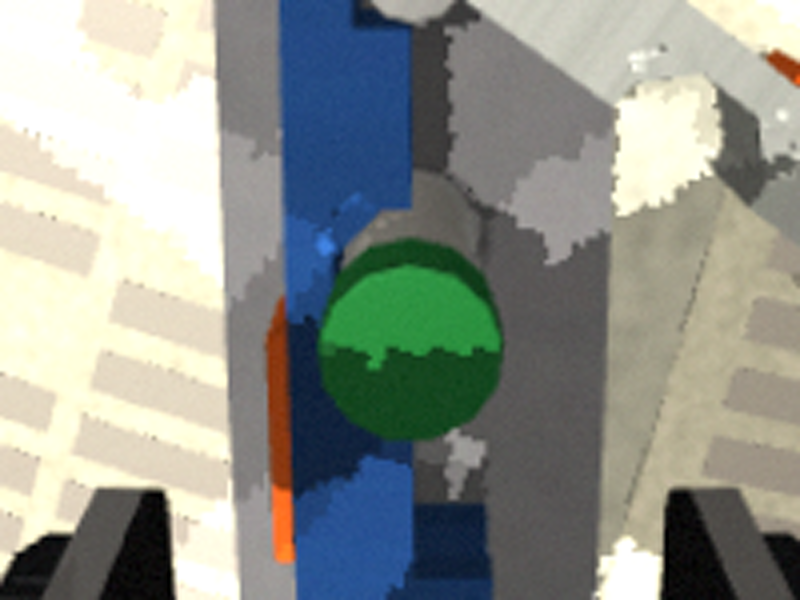

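The tube stands upright, cap centre at crop (411,352) on the clamp's centre line, and its height agrees with home. Next I'll plan the swing push: shut fingers outside the swing half, turning with it.

```bash
cat >>h.py <<'E'
TH=.2861;S=np.array([.5888,-.0955])
def cl(p): # clamp mm -> world xy
    p=np.array(p[:2])/1000-[.01,0];c,s=np.cos(TH),np.sin(TH)
    return S+[c*p[0]-s*p[1],s*p[0]+c*p[1]]
def sw(phi,u,n):
    c,s=np.cos(phi),np.sin(phi);return cl([65-c*u+s*n,-s*u-c*n])
def path(poses): # (xy..,z,yaw) each relative to pose at start
    for a in poses: goto(a[:3],a[3])
E
python3 - <<'E'
from h import *
goto([*sw(.959,90,58),.14],TH+.959)
E
```

```text
t 7.8 pos [ 0.5926 -0.0969  0.1623] yaw 0.2865 F [ 4.2 -1.4  4.2] open 0.595 gf 0.0
delta [1.183 2.612 0.578] [  0.089  -0.047 -10.985]
```

Emit:
arm_command --pt "0.3 0.6 0 0 0 -2.1" --pt "0.6 1.3 0 0 0 -4.2" --pt "0.9 2.0 0 0 0 -6.3" --pt "1.2 2.6 0 0 0 -8.4" --pt "1.2 2.6 0 0 0 -10.5" --fingers 1

```text
clock: 8.43
tool_pos: [0.6656, -0.1839, 0.1538]
tcp_rot: [0.823, 0.568, 0.0, 0.0]
ft_force: [-0.3, -0.7, -0.5]
opening: 0.002
gripper_force: 0.0
```

```bash
python3 - <<'E'
from h import *
goto([*sw(.959,90,58),.035],TH+.959)
E
```

```text
t 8.43 pos [ 0.6656 -0.1839  0.1538] yaw 1.207 F [-0.3 -0.7 -0.5] open 0.002 gf 0.0
delta [0.021 0.048 2.969] [ 0.002 -0.001 -0.437]
```

Emit:
arm_command --pt "0.02 0.05 0.8 0 0 -0.44" --pt "0.02 0.05 1.8 0 0 -0.44" --pt "0.02 0.05 2.6 0 0 -0.44" --pt "0.02 0.05 2.97 0 0 -0.44" --pt "0.02 0.05 2.97 0 0 -0.44"

```text
clock: 9.05
tool_pos: [0.6664, -0.182, 0.0343]
tcp_rot: [0.814, 0.581, -0.001, -0.001]
ft_force: [-0.1, -0.1, 0.2]
opening: 0.001
gripper_force: 0.0
```

```bash
python3 - <<'E'
from h import *
for p in(.9,.8,.65,.5,.35,.2,.1,.05,0): print(p);goto([*sw(p,90,41),.035],TH+p)
E
```

```text
0.9
t 9.05 pos [ 0.6664 -0.182   0.0343] yaw 1.2408 F [-0.1 -0.1  0.2] open 0.001 gf 0.0
delta [-0.092 -0.513 -0.017] [-0.026 -0.003  0.626]
0.8
t 9.05 pos [ 0.6664 -0.182   0.0343] yaw 1.2408 F [-0.1 -0.1  0.2] open 0.001 gf 0.0
delta [-0.17  -0.747 -0.017] [-0.026 -0.002  1.772]
0.65
t 9.05 pos [ 0.6664 -0.182   0.0343] yaw 1.2408 F [-0.1 -0.1  0.2] open 0.001 gf 0.0
delta [-0.243 -1.11  -0.016] [-0.026 -0.     3.491]
0.5
t 9.05 pos [ 0.6664 -0.182   0.0343] yaw 1.2408 F [-0.1 -0.1  0.2] open 0.001 gf 0.0
delta [-0.261 -1.48  -0.015] [-2.60e-02  2.00e-03  5.21e+00]
0.35
t 9.05 pos [ 0.6664 -0.182   0.0343] yaw 1.2408 F [-0.1 -0.1  0.2] open 0.001 gf 0.0
delta [-0.223 -1.849 -0.014] [-2.600e-02  4.000e-03  6.929e+00]
0.2
t 9.05 pos [ 0.6664 -0.182   0.0343] yaw 1.2408 F [-0.1 -0.1  0.2] open 0.001 gf 0.0
delta [-0.13  -2.208 -0.014] [-2.600e-02  6.000e-03  8.648e+00]
0.1
t 9.05 pos [ 0.6664 -0.182   0.0343] yaw 1.2408 F [-0.1 -0.1  0.2] open 0.001 gf 0.0
delta [-0.039 -2.437 -0.013] [-2.600e-02  7.000e-03  9.794e+00]
0.05
t 9.05 pos [ 0.6664 -0.182   0.0343] yaw 1.2408 F [-0.1 -0.1  0.2] open 0.001 gf 0.0
delta [ 0.015 -2.549 -0.013] [-2.6000e-02  8.0000e-03  1.0367e+01]
0
t 9.05 pos [ 0.6664 -0.182   0.0343] yaw 1.2408 F [-0.1 -0.1  0.2] open 0.001 gf 0.0
delta [ 0.074 -2.657 -0.013] [-2.600e-02  8.000e-03  1.094e+01]
```

Emit:
arm_command --pt "-0.09 -0.51 0 0 0 0.6" --pt "-0.17 -0.75 0 0 0 1.8" --pt "-0.21 -0.93 0 0 0 2.6" --pt "-0.24 -1.11 0 0 0 3.5" --pt "-0.255 -1.3 0 0 0 4.35"

```text
clock: 9.68
tool_pos: [0.6162, -0.1764, 0.038]
tcp_rot: [0.909, 0.416, 0.001, 0.002]
ft_force: [0.9, -1.9, 0.4]
opening: -0.001
gripper_force: 0.8
```

```bash
python3 - <<'E'
from h import *
for p in(.5,.35,.2,.1,.05,0): print(p);goto([*sw(p,90,41),.035],TH+p)
E
```

```text
0.5
t 9.68 pos [ 0.6162 -0.1764  0.038 ] yaw 0.8587 F [ 0.9 -1.9  0.4] open -0.001 gf 0.8
delta [-0.08  -0.237  0.073] [ 0.056 -0.012  0.832]
0.35
t 9.68 pos [ 0.6162 -0.1764  0.038 ] yaw 0.8587 F [ 0.9 -1.9  0.4] open -0.001 gf 0.8
delta [-0.183 -0.593  0.071] [ 0.055 -0.016  2.55 ]
0.2
t 9.68 pos [ 0.6162 -0.1764  0.038 ] yaw 0.8587 F [ 0.9 -1.9  0.4] open -0.001 gf 0.8
delta [-0.231 -0.96   0.07 ] [ 0.054 -0.021  4.269]
0.1
t 9.68 pos [ 0.6162 -0.1764  0.038 ] yaw 0.8587 F [ 0.9 -1.9  0.4] open -0.001 gf 0.8
delta [-0.232 -1.207  0.068] [ 0.053 -0.023  5.415]
0.05
t 9.68 pos [ 0.6162 -0.1764  0.038 ] yaw 0.8587 F [ 0.9 -1.9  0.4] open -0.001 gf 0.8
delta [-0.223 -1.331  0.068] [ 0.052 -0.025  5.988]
0
t 9.68 pos [ 0.6162 -0.1764  0.038 ] yaw 0.8587 F [ 0.9 -1.9  0.4] open -0.001 gf 0.8
delta [-0.208 -1.454  0.067] [ 0.052 -0.026  6.561]
```

Contact is made, at about 2 N. I'll keep pushing.

Emit:
arm_command --pt "-0.08 -0.24 0 0 0 0.85" --pt "-0.14 -0.42 0 0 0 1.7" --pt "-0.18 -0.59 0 0 0 2.55" --pt "-0.21 -0.78 0 0 0 3.4" --pt "-0.23 -0.96 0 0 0 4.3"

```text
clock: 10.3
tool_pos: [0.5811, -0.1584, 0.038]
tcp_rot: [0.971, 0.239, 0.002, 0.002]
ft_force: [0.8, -1.5, -0.2]
opening: 0.002
gripper_force: 0.8
```

```bash
python3 - <<'E'
from h import *
for p,n in((.1,41),(.05,41),(0,41),(0,37)): print(p);goto([*sw(p,90,n),.035],TH+p)
E
```

```text
0.1
t 10.3 pos [ 0.5811 -0.1584  0.038 ] yaw 0.4834 F [ 0.8 -1.5 -0.2] open 0.002 gf 0.8
delta [-0.089 -0.232  0.073] [ 0.048 -0.029  1.115]
0.05
t 10.3 pos [ 0.5811 -0.1584  0.038 ] yaw 0.4834 F [ 0.8 -1.5 -0.2] open 0.002 gf 0.8
delta [-0.126 -0.35   0.072] [ 0.047 -0.031  1.688]
0
t 10.3 pos [ 0.5811 -0.1584  0.038 ] yaw 0.4834 F [ 0.8 -1.5 -0.2] open 0.002 gf 0.8
delta [-0.157 -0.469  0.072] [ 0.047 -0.032  2.26 ]
0
t 10.3 pos [ 0.5811 -0.1584  0.038 ] yaw 0.4834 F [ 0.8 -1.5 -0.2] open 0.002 gf 0.8
delta [-0.138 -0.567  0.071] [ 0.047 -0.032  2.26 ]
```

Emit:
arm_command --pt "-0.09 -0.2 0 0 0 1.1" --pt "-0.12 -0.32 0 0 0 1.7" --pt "-0.15 -0.42 0 0 0 2.26" --pt "-0.15 -0.47 0 0 0 2.26"

```text
clock: 10.8
tool_pos: [0.5668, -0.1442, 0.0375]
tcp_rot: [0.99, 0.144, 0.002, 0.001]
ft_force: [0.3, -1.8, 0.6]
opening: 0.002
gripper_force: 0.7
```

Emit:
arm_command --pt "0 -0.04 0 0 0 0" --pt "0 -0.08 0 0 0 0"

```text
clock: 11.05
tool_pos: [0.5662, -0.1425, 0.037]
tcp_rot: [0.99, 0.144, 0.002, 0.002]
ft_force: [1.0, -10.9, 1.6]
opening: 0.001
gripper_force: 5.5
```

Emit:
arm_command --pt "0 -0.05 0 0 0 0" --pt "0 -0.08 0 0 0 0"

```text
clock: 11.3
tool_pos: [0.5662, -0.1423, 0.0372]
tcp_rot: [0.99, 0.144, 0.002, 0.005]
ft_force: [3.0, -20.2, -4.1]
opening: -0.0
gripper_force: 10.1
```

Emit:
arm_command --pt "0 0.4 0 0 0 0" --pt "0 1.0 -0.5 0 0 0" --pt "0 1.0 -2 0 0 0" --pt "0 0 -3.4 0 0 0" --pt "0 -1.0 -4.0 0 0 0" --fingers -0.2

```text
clock: 11.92
tool_pos: [0.5531, -0.0988, 0.1984]
tcp_rot: [0.99, 0.143, 0.002, 0.001]
ft_force: [-0.3, 0.1, -0.0]
opening: 0.603
gripper_force: 0.0
```

```bash
python3 - <<'E'
from h import *
import cv2
goto([*cl([-62,0]),.2],TH)
o=sensors.get_obs();im=eyes.camera('wrist');cv2.imwrite('pics/w5.png',im)
print(proj([*cl([-62,0]),.054],o),proj([*cl([10,0]),.088],o),proj([*cl([65,0]),.058],o))
h=cv2.cvtColor(im,cv2.COLOR_BGR2HSV);m=cv2.inRange(h,(45,80,20),(85,255,255))
n,_,st,ce=cv2.connectedComponentsWithStats(m)
for i in range(1,n):
    if st[i,4]>100: print(st[i],ce[i])
goto([.5371,.1062,.2],TH)
E
```

```text
t 11.93 pos [ 0.5531 -0.0988  0.1984] yaw 0.2876 F [-0.3  0.1 -0. ] open 0.603 gf 0.0
delta [-0.921  0.172 -0.042] [ 0.017 -0.038  0.017]
[320.39333612 274.42259856] [321.84794837 192.91206731] [321.13390268 115.83671454]
[ 302  170   40   42 1296] [321.28240741 190.47916667]
t 11.97 pos [ 0.5528 -0.0939  0.2013] yaw 0.2911 F [2.7 4.4 1.8] open 0.6 gf 0.0
delta [ 1.059 -4.904  0.038] [ 0.004 -0.065  0.057]
```

The clamp is shut: 20 N against the hard stop with no further movement, and the tube is still where predicted. Now the pin.

Emit:
arm_command --pt "0.25 -1.3 0 0 0 0" --pt "0.5 -2.6 0 0 0 0" --pt "0.75 -3.9 0 0 0 0" --pt "1.05 -4.9 0 0 0 0" --pt "1.05 -4.9 0 0 0 0"

```text
clock: 12.6
tool_pos: [0.5359, 0.104, 0.195]
tcp_rot: [0.989, 0.146, -0.0, -0.001]
ft_force: [0.7, -0.8, 1.1]
opening: 0.597
gripper_force: 0.0
```

```bash
python3 - <<'E'
from h import *
import cv2
np.set_printoptions(precision=4,suppress=True)
o1=dict(tool_pos=np.array([.5749,.2717,.198]),tcp_rot=R.from_quat([.9995,.032,-.001,0]).as_quat())
print('w1',at('wrist',(496,286),.076,o1))
o=sensors.get_obs();im=eyes.camera('wrist');cv2.imwrite('pics/w6.png',im)
goto([.5371,.1062,.2],TH)
x,y=proj([.5371,.1062,.076],o);print(x,y)
x,y=int(x),int(y);c=im[y-50:y+50,x-60:x+60]
g=c.max(2);m=(g<50).astype('uint8')
n,_,st,ce=cv2.connectedComponentsWithStats(m)
for i in range(1,n):
    if st[i,4]>60: print(st[i],ce[i]+[x-60,y-50],at('wrist',ce[i]+[x-60,y-50],.076,o))
# wood
h=cv2.cvtColor(im,cv2.COLOR_BGR2HSV);w=cv2.inRange(h,(8,90,60),(20,255,255))
n,_,st,ce=cv2.connectedComponentsWithStats(w)
for i in range(1,n):
    if st[i,4]>150: print('wood',st[i],ce[i])
E
```

```text
w1 [0.5428 0.115  0.076 ]
t 12.65 pos [0.5362 0.1024 0.195 ] yaw 0.2921 F [-0.4  0.4  0. ] open 0.597 gf 0.0
delta [ 0.048 -0.085 -0.125] [-0.006  0.008  0.069]
309.81877362921784 236.1885227020867
[ 47  26  28  36 816] [309.6348 229.7194] [0.5417 0.1077 0.076 ]
wood [ 276  185   68   72 2623] [309.2295 217.674 ]
wood [497 241  22  53 739] [507.8606 266.1637]
wood [ 610  399   30   59 1145] [626.9354 428.2664]
```

Emit:
arm_command --pt "0.09 -0.1 1.0 0 0 0.07" --pt "0.09 -0.1 2.0 0 0 0.07" --pt "0.09 -0.1 2.4 0 0 0.07" --pt "0.09 -0.1 2.4 0 0 0.07"

```text
clock: 13.15
tool_pos: [0.5383, 0.1051, 0.0985]
tcp_rot: [0.99, 0.14, -0.001, -0.0]
ft_force: [0.6, 0.3, -0.2]
opening: 0.603
gripper_force: 0.0
```

```bash
python3 - <<'E'
from h import *
goto([.5386,.107,.05],TH)
E
```

```text
t 13.15 pos [0.5383 0.1051 0.0985] yaw 0.2816 F [ 0.6  0.3 -0.2] open 0.603 gf 0.0
delta [ 0.023 -0.043  1.211] [-0.009  0.027 -0.052]
```

Emit:
arm_command --pt "0.02 -0.04 0.5 0 0 -0.05" --pt "0.02 -0.04 1.0 0 0 -0.05" --pt "0.02 -0.04 1.21 0 0 -0.05" --pt "0.02 -0.04 1.21 0 0 -0.05"

```text
clock: 13.65
tool_pos: [0.5398, 0.1074, 0.0516]
tcp_rot: [0.99, 0.143, 0.0, 0.0]
ft_force: [0.1, 0.6, 0.2]
opening: 0.597
gripper_force: 0.0
```

Emit:
arm_command --pt "0 0 0 0 0 0" --pt "0 0 0 0 0 0" --pt "0 0 0 0 0 0" --pt "0 0 0 0 0 0" --fingers 1 --grip_force 50

```text
clock: 14.15
tool_pos: [0.5401, 0.1077, 0.0521]
tcp_rot: [0.99, 0.143, 0.001, 0.0]
ft_force: [-0.5, 0.4, 6.1]
opening: 0.237
gripper_force: 48.8
```

Emit:
arm_command --pt "0 0 -0.3 0 0 0" --pt "0 0 -0.9 0 0 0" --pt "0 0 -1.7 0 0 0" --pt "0 0 -2.5 0 0 0" --pt "0 0 -2.5 0 0 0"

```text
clock: 14.78
tool_pos: [0.5413, 0.1076, 0.1543]
tcp_rot: [0.99, 0.143, 0.003, 0.001]
ft_force: [0.0, -0.1, -0.3]
opening: 0.241
gripper_force: 49.2
```

```bash
python3 - <<'E'
from h import *
import cv2
goto([*cl([-62,0]),.15],TH)
cv2.imwrite('pics/w7.png',eyes.camera('wrist'))
E
```

```text
t 14.78 pos [0.5413 0.1076 0.1543] yaw 0.2871 F [ 0.  -0.1 -0.3] open 0.241 gf 49.2
delta [-2.1    5.204  0.106] [ 0.023 -0.067  0.011]
```

```bash
python3 - <<'E'
import cv2,numpy as np
a=cv2.imread('pics/w7.png')[190:390,250:380];b=cv2.imread('pics/w5.png')[239:309,285:355]
A=np.clip(cv2.resize(a,None,fx=3,fy=3,interpolation=cv2.INTER_CUBIC)*2.0,0,255)
B=np.clip(cv2.resize(b,None,fx=5.7143,fy=5.7143,interpolation=cv2.INTER_CUBIC)*1.6,0,255)
c=np.zeros((600,800,3),'uint8');c[:,:390]=A;c[:B.shape[0],400:800]=B[:,:400]
cv2.imwrite('pics/cmp.png',c)
E
```

```text
(no output)
```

View pics/cmp.png

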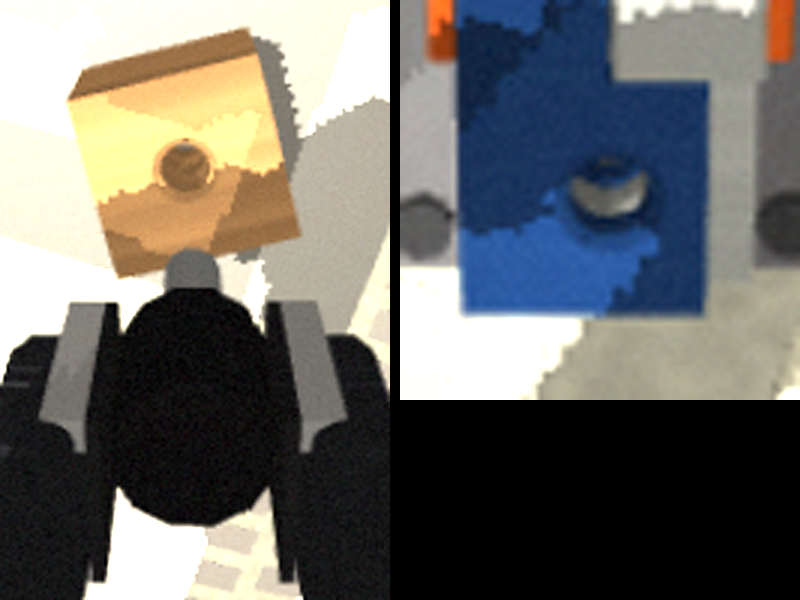

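The composite shows the stand's empty hole at crop (184,168), the held pin with its tip in line, and the lug hole at (607,198). The metal lug shows symmetrically through the lug hole, so the holes are aligned.

```bash
python3 - <<'E'
from h import *
np.set_printoptions(precision=4,suppress=True)
Q=lambda q:R.from_quat(q).as_quat()
o7=dict(tool_pos=np.array([.5413,.1076,.1543]),tcp_rot=Q([.99,.143,.003,.001]))
o5=dict(tool_pos=np.array([.5531,-.0988,.1984]),tcp_rot=Q([.99,.143,.002,.001]))
s=at('wrist',(311.3,246),.044,o7);l=at('wrist',(321.2,273.65),.054,o5)
g=np.array([.5401,.1077])
c,sn=np.cos(TH),np.sin(TH)
tl=lambda d:np.array([d[0]*c+d[1]*sn,d[0]*sn-d[1]*c])*1000
print('stand',s,'pin in tool mm',tl(s[:2]-g));print('lug',l,'model',cl([-62,0]))
k=at('wrist',(314.7,190+445/3),.1543+.024,o7);print('knob tool mm',tl((k-o7['tool_pos'])[:2]))
t=l[:2]-(s[:2]-g);print('target',t)
goto([*t,.15],TH)
E
```

```text
stand [0.5389 0.1071 0.044 ] pin in tool mm [-1.3228  0.22  ]
lug [ 0.5206 -0.1164  0.054 ] model [ 0.5197 -0.1158]
knob tool mm [0.3783 1.4871]
target [ 0.5218 -0.1158]
t 14.82 pos [0.54   0.1076 0.1523] yaw 0.287 F [-0.7 -0.  -1.4] open 0.232 gf 49.2
delta [-2.016  5.228  0.056] [ 0.011 -0.03   0.011]
```

Emit:
arm_command --pt "-0.5 1.3 0 0 0 0" --pt "-1.0 2.6 0 0 0 0" --pt "-1.5 3.9 0 0 0 0" --pt "-2.0 5.0 0 0 0 0" --pt "-2.04 5.22 0 0 0 0"

```text
clock: 15.45
tool_pos: [0.5186, -0.1181, 0.1494]
tcp_rot: [0.99, 0.141, -0.001, -0.0]
ft_force: [-0.2, 1.0, -1.0]
opening: 0.237
gripper_force: 49.3
```

Emit:
arm_command --pt "0 0 0.4 0 0 0" --pt "0 0 0.8 0 0 0" --pt "0 0 0.95 0 0 0" --pt "0 0 0.95 0 0 0" --pt "0 0 0.95 0 0 0"

```text
clock: 16.08
tool_pos: [0.5205, -0.1154, 0.1132]
tcp_rot: [0.99, 0.143, 0.0, 0.0]
ft_force: [-0.1, 0.2, -0.2]
opening: 0.235
gripper_force: 49.3
```

```bash
python3 - <<'E'
from h import *
goto([.5208,-.1156,.062],TH)
E
```

```text
t 16.07 pos [ 0.5205 -0.1154  0.1132] yaw 0.2878 F [-0.1  0.2 -0.2] open 0.235 gf 49.3
delta [0.006 0.007 1.28 ] [ 0.005 -0.005  0.019]
```

Aligned. Lowering slowly.

Emit:
arm_command --pt "0 0 0.2 0 0 0" --pt "0 0 0.35 0 0 0" --pt "0 0 0.5 0 0 0" --pt "0 0 0.5 0 0 0"

```text
clock: 16.58
tool_pos: [0.5201, -0.1155, 0.0923]
tcp_rot: [0.99, 0.143, 0.0, -0.0]
ft_force: [1.3, 0.6, -2.3]
opening: 0.238
gripper_force: 49.2
```

Emit:
arm_command --pt "0 0 0.15 0 0 0" --pt "0 0 0.3 0 0 0" --pt "0 0 0.4 0 0 0"

```text
clock: 16.95
tool_pos: [0.5205, -0.1156, 0.0767]
tcp_rot: [0.99, 0.143, 0.0, 0.0]
ft_force: [2.4, 2.6, 0.2]
opening: 0.234
gripper_force: 49.5
```

Emit:
arm_command --pt "0 0 0.12 0 0 0" --pt "0 0 0.24 0 0 0" --pt "0 0 0.34 0 0 0" --pt "0 0 0.38 0 0 0"

```text
clock: 17.45
tool_pos: [0.5207, -0.1156, 0.0621]
tcp_rot: [0.99, 0.143, 0.001, -0.0]
ft_force: [0.3, 4.7, 14.6]
opening: 0.238
gripper_force: 51.0
```

Emit:
arm_command --pt "0 0 0.03 0 0 0" --pt "0 0 0.05 0 0 0"

```text
clock: 17.7
tool_pos: [0.5208, -0.1156, 0.062]
tcp_rot: [0.99, 0.143, 0.0, 0.0]
ft_force: [-6.3, 7.1, 25.9]
opening: 0.232
gripper_force: 52.3
```

Emit:
arm_command --pt "0 0 -0.02 0 0 0" --pt "0 0 -0.02 0 0 0" --pt "0 0 -0.05 0 0 0" --pt "0 0 -1.0 0 0 0" --pt "0 0 -2.2 0 0 0" --fingers -0.3

```text
clock: 18.32
tool_pos: [0.5186, -0.1154, 0.1471]
tcp_rot: [0.99, 0.143, -0.002, -0.001]
ft_force: [1.2, 0.6, 0.1]
opening: 0.647
gripper_force: 0.0
```

```bash
python3 - <<'E'
from h import *
import cv2
o=sensors.get_obs();im=eyes.camera('wrist');cv2.imwrite('pics/w8.png',im)
p=cl([-62,0])
for z in(.086,.098):
    print(z,proj([*p,z],o), np.linalg.norm(proj(p.tolist()+[z],o)-proj([p[0],p[1]+.011,z],o)))
x,y=proj([*p,.086],o).astype(int);c=im[y-50:y+50,x-60:x+60]
m=(c.max(2)<40).astype('uint8');n,_,st,ce=cv2.connectedComponentsWithStats(m)
for i in range(1,n):
    if st[i,4]>60: print(st[i]+[x-60,y-50,0,0,0])
goto([*cl([-20,0]),.15],TH)
E
```

```text
0.086 [313.204358  262.6996897] 18.9859137568163
0.098 [313.11930375 269.78455215] 20.04519676137894
[ 297  233   38   47 1413]
[348 248  12  14 128]
t 18.38 pos [ 0.5228 -0.1171  0.1548] yaw 0.2872 F [4.8 0.3 3.9] open 0.65 gf 0.0
delta [ 0.984 -0.051  0.124] [ 0.059 -0.061  0.012]
```

The pin is seated: the knob's size and position match a top at z = 86 mm. Now the final pinch.

Emit:
arm_command --pt "0.5 -0.02 0 0 0 0" --pt "1.0 -0.04 0 0 0 0" --pt "1.0 -0.04 0.6 0 0 0" --pt "1.0 -0.04 1.2 0 0 0" --pt "1.0 -0.04 1.2 0 0 0" --fingers -1

```text
clock: 19.0
tool_pos: [0.556, -0.1022, 0.0973]
tcp_rot: [0.99, 0.143, -0.002, -0.001]
ft_force: [-0.3, 1.0, -1.1]
opening: 0.998
gripper_force: 0.0
```

```bash
python3 - <<'E'
from h import *
goto([*cl([-20,0]),.024],TH)
E
```

```text
t 19.0 pos [ 0.556  -0.1022  0.0973] yaw 0.287 F [-0.3  1.  -1.1] open 0.998 gf 0.0
delta [0.091 0.076 1.831] [-0.036  0.048  0.01 ]
```

Emit:
arm_command --pt "0.09 0.06 0.5 0 0 0" --pt "0.09 0.06 1.0 0 0 0" --pt "0.09 0.06 1.4 0 0 0" --pt "0.09 0.06 1.4 0 0 0"

```text
clock: 19.5
tool_pos: [0.5613, -0.1039, 0.0429]
tcp_rot: [0.99, 0.143, -0.001, -0.001]
ft_force: [0.4, 0.3, 0.5]
opening: 0.999
gripper_force: 0.0
```

```bash
python3 - <<'E'
from h import *
goto([*cl([-20,0]),.024],TH)
E
```

```text
t 19.5 pos [ 0.5613 -0.1039  0.0429] yaw 0.2869 F [0.4 0.3 0.5] open 0.999 gf 0.0
delta [-0.031 -0.007  0.471] [-0.015  0.02   0.009]
```

Emit:
arm_command --pt "-0.02 -0.01 0.25 0 0 0" --pt "-0.02 -0.01 0.46 0 0 0" --pt "-0.02 -0.01 0.46 0 0 0"

```text
clock: 19.88
tool_pos: [0.5607, -0.1037, 0.0246]
tcp_rot: [0.99, 0.143, -0.001, -0.0]
ft_force: [-0.6, -0.4, 0.3]
opening: 0.995
gripper_force: 0.0
```

Emit:
arm_command --pt "0 0 0 0 0 0" --pt "0 0 0 0 0 0" --pt "0 0 0 0 0 0" --pt "0 0 0 0 0 0" --fingers 1 --grip_force 50

```text
clock: 20.38
tool_pos: [0.5612, -0.1029, 0.026]
tcp_rot: [0.99, 0.143, -0.0, -0.001]
ft_force: [-1.7, 4.1, 5.9]
opening: 0.595
gripper_force: 55.5
```

Emit:
arm_command --pt "0 0 0 0 0 0" --pt "0 0 0 0 0 0" --pt "0 0 0 0 0 0" --pt "0 0 0 0 0 0" --pt "0 0 0 0 0 0" --grip_force 80

```text
clock: 21.0
tool_pos: [0.5611, -0.1028, 0.0261]
tcp_rot: [0.99, 0.143, -0.0, -0.001]
ft_force: [-4.1, 5.1, 7.4]
opening: 0.587
gripper_force: 82.7
```

```bash
python3 - <<'E'
from h import *
import cv2
goto([*cl([-20,0]),.024],TH)
o=sensors.get_obs();im=eyes.camera('scene');cv2.imwrite('pics/s9.png',im)
w=eyes.camera('wrist');cv2.imwrite('pics/w9.png',w)
h=cv2.cvtColor(w,cv2.COLOR_BGR2HSV);m=cv2.inRange(h,(45,80,20),(85,255,255))
n,_,st,ce=cv2.connectedComponentsWithStats(m)
print([ (st[i],ce[i]) for i in range(1,n) if st[i,4]>100], proj([*cl([10,0]),.088],o))
goto([*cl([-20,0]),.024],TH)
E
```

```text
t 21.0 pos [ 0.5611 -0.1028  0.0261] yaw 0.2869 F [-4.1  5.1  7.4] open 0.587 gf 82.7
delta [-0.034  0.019  0.053] [-0.019  0.     0.009]
[(array([  254,   241,   113,   120, 10397], dtype=int32), array([310.1572569 , 301.81523516]))] [311.50420285 317.43449224]
t 21.1 pos [ 0.5611 -0.1029  0.0261] yaw 0.2868 F [-3.2  5.8  7.2] open 0.59 gf 82.7
delta [-0.034  0.019  0.053] [-0.019 -0.     0.008]
```

The squeeze holds steady at 83 N, and the tube and pin are in place, so I'm handing it in.

```bash
python3 -c "
from station import ticket
print(ticket.close_job())"
```

```text
the job is handed in; nothing more can be done
None
```

I handed the job in at about 21 s: by my force and camera readings, the green tube is home in the socket, the clamp is shut and the pin's knob rests on the lug, and the fingers are still squeezing the orange pads at about 83 N; no verdict was shown.

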